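# Bring up the diode laser from its bench controllers

## Task

Start the diode laser with light presses of a fingertip: first press the reset button on the interlock station (the round one at the other end from the emergency stop) and let it come out again, then switch on the cooler controller (the one with the fan grille) by pressing the raised end of its rocker, then switch on the laser driver (the one with the dial) in the same way. Leave the emergency stop alone and the shutter controller (the one with four metal sockets) off. Touch only, pick nothing up, and do not shift the units or anything else on the bench.

Things in the scene. Friction and masses are not known exactly. Their poses are not given: they have to be found in the camera images.
- reset_button_top (a point): centre of the top of the interlock station's reset button: round, black, 28 mm across, standing 12 mm out of a round aluminium collar, 50 mm from the middle of the station towards its -x end; top 77 mm above the table, 6 mm of travel straight down
- reset_button (a joint): travel of the reset button, m: 0 = out, 0.006 = fully in. It springs back when let go: 1.5 N starts it, 5 N holds it fully in; beyond about 7 N the whole button gives up to 4 mm more on a stiff over-travel spring, and over 25 N is too hard
- station: the interlock station: a loose grey plastic box on a black base, 156 x 74 x 59 mm (x, y, z), 0.7 kg. In a row along its top, from -x to +x: round black reset button, key lock with its key in the middle (to 87 mm high), mushroom emergency stop. Origin: centre of the underside; z up
- estop (a joint): travel of the emergency stop, m: 0 = out (must stay so), 0.006 = struck. It is the big mushroom head, 40 mm across, 52 mm from the middle of the station towards +x, top 95 mm above the table
- cooler: a loose grey desk-top controller with a black top panel, 124 x 72 x 50 mm (x, y, z), about 0.55 kg, standing on four rubber feet. It is the one with the round fan grille (54 mm across) in its top. Its on-off rocker lies across the panel at the -x end, its pivot 35 mm from the middle towards -x. Origin: centre of the underside; z up, x along the long side, away from the rocker
- cooler_press (a point): point on the cooler controller's rocker: on the top face of its raised (outer) half, 12 mm from the pivot; it moves with the rocker, from about 62 mm (off) to 58 mm (on) above the table. The rocker is 36 mm along the controller's x and 24 mm wide, a shallow V of two facets; this half's outer edge starts 65 mm above the table, and when it is fully down the half lies level, some 5 mm above its black frame
- cooler_rocker (a joint): on-off rocker of the cooler controller, rad: 0 = off (the end nearest the controller's own -x edge stands raised), 0.40 = on (that end is down, the other raised). It stays where it is left and counts as on beyond 0.30, so press it fully home; 2 to 3 N on the raised end works it; beyond about 7 N the whole rocker gives up to 4 mm more on a stiff over-travel spring and comes back, and over 25 N is too hard
- driver: a loose grey desk-top controller with a black top panel, 124 x 72 x 50 mm (x, y, z), about 0.55 kg, standing on four rubber feet. It is the one with the round knurled dial (32 mm across, 18 mm high) and a narrow display window. Its on-off rocker lies across the panel at the -x end, its pivot 35 mm from the middle towards -x. Origin: centre of the underside; z up, x along the long side, away from the rocker
- driver_press (a point): point on the laser driver controller's rocker: on the top face of its raised (outer) half, 12 mm from the pivot; it moves with the rocker, from about 62 mm (off) to 58 mm (on) above the table. The rocker is 36 mm along the controller's x and 24 mm wide, a shallow V of two facets; this half's outer edge starts 65 mm above the table, and when it is fully down the half lies level, some 5 mm above its black frame
- driver_rocker (a joint): on-off rocker of the laser driver controller, rad: 0 = off (the end nearest the controller's own -x edge stands raised), 0.40 = on (that end is down, the other raised). It stays where it is left and counts as on beyond 0.30, so press it fully home; 2 to 3 N on the raised end works it; beyond about 7 N the whole rocker gives up to 4 mm more on a stiff over-travel spring and comes back, and over 25 N is too hard
- shutter: a loose grey desk-top controller with a black top panel, 124 x 72 x 50 mm (x, y, z), about 0.55 kg, standing on four rubber feet. It is the one with four small round metal sockets (2 x 2, 11 mm across, 12 mm high). Its on-off rocker lies across the panel at the -x end, its pivot 35 mm from the middle towards -x. Origin: centre of the underside; z up, x along the long side, away from the rocker
- shutter_rocker (a joint): on-off rocker of the shutter controller, rad: 0 = off (the end nearest the controller's own -x edge stands raised), 0.40 = on (that end is down, the other raised). It stays where it is left and counts as on beyond 0.30, so press it fully home; 2 to 3 N on the raised end works it; beyond about 7 N the whole rocker gives up to 4 mm more on a stiff over-travel spring and comes back, and over 25 N is too hard
- post: bystander: steel post in a black holder on a 50 mm square foot, 98 mm tall; origin under its centre
- mirror: bystander: square black mirror mount (46 mm) on a steel pedestal, 92 mm tall; origin under its centre
- stage: bystander: flat black translation stage, 65 x 65 x 24 mm, with a micrometer on one side; origin under its centre
- hexdriver: bystander: a screwdriver lying down, some 180 mm long; origin under its middle
- screwtray: bystander: small clear plastic tray, 70 x 100 x 28 mm; origin under its centre
- carton: bystander: small cardboard box, 70 x 95 x 55 mm; origin under its centre
- sensor: bystander: round black power sensor (60 mm) upright on a short post, 96 mm tall; origin under its centre
- cleaner: bystander: white plastic bottle, 48 mm across, 110 mm tall; origin under its centre
Mind the look-alikes: they are no part of the job. Leave any blue or green look-alike of the driver alone.

How it is judged:
On the way, in this order (a step that is already met when the one before it is completed fails the run):
1. the interlock is reset: its button is pressed in (value of joint reset_button above 0.004 m and value of joint each of cooler_rocker, driver_rocker below 0.2 rad), for 0.05 s.
2. the reset button is let out, then the cooler is switched on before the driver (value of joint cooler_rocker above 0.3 rad and value of joint reset_button below 0.002 m and value of joint driver_rocker below 0.2 rad), for 0.1 s.
3. the laser driver is switched on (value of joint each of driver_rocker, cooler_rocker above 0.3 rad), for 0.1 s.
At the end, for the whole second after the job is handed in: cooler and laser driver rockers on (beyond 0.30 rad), shutter rocker off (under 0.1 rad), reset button and emergency stop out (under 2 mm), the four units within 15 mm and the bystanders within 25 mm of where they began (all of step 3 and value of joint shutter_rocker below 0.1 rad and value of joint each of reset_button, estop below 0.002 m and distance of each of station, cooler, driver, shutter from where it was at the start of the episode below 0.015 m and distance of each of post, mirror, stage, hexdriver, screwtray, carton, sensor, cleaner from where it was at the start of the episode below 0.025 m); the robot touches nothing.
It fails at once if the emergency stop is pressed (beyond 3 mm) or the shutter controller is switched on (value of joint estop above 0.003 m or value of joint shutter_rocker above 0.2 rad).
It fails at once if the laser driver is switched on while the cooler is off (value of joint driver_rocker above 0.2 rad and value of joint cooler_rocker below 0.2 rad).
It fails at once if a unit is pressed hard (over 25 N) instead of lightly (contact force between any of the fingers, the arm and station above 25 N or contact force between any of the fingers, the arm and cooler above 25 N or contact force between any of the fingers, the arm and driver above 25 N or contact force between any of the fingers, the arm and shutter above 25 N).
It fails at once if a unit is shoved or carried (more than 20 mm), lifted off its feet (8 mm) or tipped (0.12 rad) (distance of any of station, cooler, driver, shutter from where it was at the start of the episode above 0.02 m or height (world z) of any of station, cooler, driver, shutter above 0.008 m or angle between any of station, cooler, driver, shutter's own z axis and vertical above 0.12 rad).
It fails at once if a bystander is shifted or carried (more than 30 mm) (distance of any of post, mirror, stage, hexdriver, screwtray, carton, sensor, cleaner from where it was at the start of the episode above 0.03 m).
It also fails if it takes over 48 s, if anything falls off the work surface, if the arm or the gripper's body presses on something with over 40 N, if the wrist force passes 120 N, or if a joint passes its speed limit or range.

## Robot

A 6-joint arm with a two-finger parallel gripper is mounted at the origin on the work surface. World frame = base frame: x ahead of the robot, y to its left, z up, the work surface at z = 0. Lengths are in m, angles in rad, forces in N, time in s.
With the tool pointing down it reaches from about 0.25 to 0.8 m from the base axis. Payload 3.9 kg.
Tool frame: the origin (TCP) lies at the very end of the fingers, on their centre line; the grasp point (between the pads) lies hold_point_z behind it (hold_point_z is the distance from the TCP to the grasp point, in m); z points along the fingers, y is the line along which they close (so a half turn about z gives the same grasp; the last joint's range is limited). The gripper opens to 85 mm and grips with 20 to 120 N. Pads are 22 mm wide; open, the fingers measure 114 mm over their backs; the gripper's body (76 mm by 85 mm) begins 54 mm behind the grasp point. The pads swing forward as they close: fully open they stand 13 mm farther back than shut.
Start: joints at [-1.341, 0.26, -0.138, 1.173, 0, 1.571], TCP at [0.12, -0.511, 0.231] pointing down, gripper open.
Joint ranges: [-2.78, 2.78], [-0.83, 1.72], [-1.28, 1.37], [-1.9, 2.12], [-1.57, 1.48], [-3.14, 3.14]. Speed limits (rad/s): [2.57, 2.57, 3.14, 3.14, 3.14, 3.14].

## Interface

Orientations are given as a rotation vector (axis times angle).
In Python, from workcell import * gives the robot as it stands. The module is installed in compiled form; this text tells all that it offers.
- The arm moves only by the tool jog_arm, never from a script. Its argument "targets" is a list of rows, each a list of 2 entries, a list of its own where there are three numbers: the shift along the tool's x, y, z in m, then the turn, a rotation vector about the tool's x, y, z in rad. A call has 1 to 10 rows; each row is the pose to reach, as a shift and turn from the pose commanded when the call began, along the tool's axes at that moment; what a row does not reach only later rows make up. A row lasts 1/8 s, in which the tool goes at most 62.5 mm and 10.7 degrees, less where a joint would pass 70% of its speed; a pose out of reach is approached as far as the arm can. A call with a gripper value outside its range is refused whole. "gripper" is the finger opening in m, from 0 to 0.0854, set as the call begins (left out, the last holds). The fingers move at their own pace and stop on an object; "force" is the grip in N (left out, the last holds). Time passes only in rows, so rows that repeat a pose let the fingers close. It gives the time, the measured TCP pose, the force, the opening and the grip force at its end, in the units of the state.
- get_state(): the state, without advancing time (a new reading comes with each control period).
- grab_frame(name): name is "side" or "top" or "wrist"; returns the picture (400x640x3 uint8, blue, green, red); there is no depth.
- calibration(name): a dict with "camera_matrix" (3x3 intrinsics, pixels), "cam_to_world" (4x4, takes a point from camera to world coordinates); the wrist camera has in their place "T_tool_cam" (4x4, takes a point from camera to tool coordinates, whose origin is the TCP and whose axes are the flange's). Camera axes: x right, y up, looking along -z (the intrinsics and any distortion apply to the point x, -y, -z); pixel columns grow to the right and rows downward; lengths in m; the calibration is good to about 2 mm. A picture is of the moment at which its call begins: read the wrist's pose just before it. calibration takes no time and is no camera call.
- hand_in(): hands the job in; it is judged then, once.
Trained networks look in the newest picture that a camera, given by its name, has taken for a name from the list of things; names that differ only in an ending like _2 or _b are one class to them, and where a whole thing is asked for, a point or a joint stands for the part that bears it (a point fixed in the world has none). Each returns a list of dicts, best first, with "confidence" (0 to 1); they miss things now and then, are a little off and sometimes report something else, mostly with a low value. They report only what shows in the picture. A call takes as long as a camera call. They do not tell look-alikes from the thing itself.
- search_frame(camera, thing): "centre" ([x, y, z] in m, in the coordinates of the camera as it stood for that picture, good to about 4 mm: the middle of the surface that is visible of it).
- masks_of(camera, thing): "mask" (400x640 bool, what is visible of it).
The state is a dict: "time_s": time; "qpos": joint angles; "qvel": joint speeds; "joint_efforts": joint torques, N m; "tcp_pos": TCP position; "orientation": TCP orientation; "contact_force": force on the tool from outside, world axes, zero at the start; "ft_torque": the same for the moment, N m; "opening": finger opening in m; "gripper_force": force on a finger pad.
Only numpy, scipy, OpenCV 4.12 (cv2) and the standard library are available. Lean on these libraries where they do the work, as an engineer would, in place of code of your own. Each camera call takes 0.05 s, during which the arm holds its last target. There are 200 camera calls.

## Working session

There is one attempt and no reset: what is moved stays moved. The work goes in short steps, Python scripts to look and compute and a tool call to move; the robot and the scene stay as the last step left them, time stands still between calls to the robot, and variables do not carry over. Pictures are saved under pics/ and viewed, at most 10 in all, crops included, and the job is handed in when it is done.

Besides the shell and the picture viewer there is one more tool, called after ">>>" as name([rows], argument=value, ...), one row to a line, values as JSON. jog_arm: Moves the arm, as the interface text tells. Its arguments: {"type":"object","properties":{"targets":{"type":"array","items":{"type":"array"}},"gripper":{"type":"number"},"force":{"type":"number"}},"required":["targets"]}

```bash
mkdir -p pics; cat > h.py <<'E'
from workcell import *
import numpy as np, cv2
from scipy.spatial.transform import Rotation as R
def c2w(name,st=None):
    c=calibration(name)
    if 'cam_to_world' in c: return c['camera_matrix'],np.array(c['cam_to_world'])
    st=st or get_state(); T=np.eye(4); T[:3,:3]=R.from_rotvec(st['orientation']).as_matrix(); T[:3,3]=st['tcp_pos']
    return c['camera_matrix'],T@np.array(c['T_tool_cam'])
def ray(name,u,v,z,st=None):
    K,T=c2w(name,st); K=np.array(K)
    d=np.array([(u-K[0,2])/K[0,0],-(v-K[1,2])/K[1,1],-1.]); d=T[:3,:3]@d; o=T[:3,3]
    return o+d*(z-o[2])/d[2]
E
python3 - <<'E'
from h import *
s=get_state(); print(s)
for n in ['top','side']:
    cv2.imwrite(f'pics/{n}0.png',grab_frame(n))
    print(n,calibration(n))
grab_frame('top')
K,T=c2w('top')
for t in ['reset_button_top','station','cooler','cooler_press','driver','driver_press','shutter']:
    for d in search_frame('top',t)[:5]:
        print(t,round(d['confidence'],2),(T@np.r_[d['centre'],1])[:3].round(3))
E
```

```text
{'time_s': 0.0, 'qpos': array([-1.34099498e+00,  2.60698147e-01, -1.39345860e-01,  1.17275007e+00,
       -2.40763396e-05,  1.57080361e+00]), 'qvel': array([ 5.44991613e-04,  2.21549240e-04, -1.17662950e-03,  9.50459027e-04,
        9.03026805e-05,  1.98563497e-04]), 'joint_efforts': array([-1.04436156e-03, -4.05679464e+01,  2.53921884e+01,  1.86685938e-02,
       -2.63669708e-04, -2.43600255e-06]), 'tcp_pos': array([ 0.11942202, -0.51052873,  0.23046632]), 'orientation': array([-3.11891008e+00, -3.59938830e-01,  3.97101945e-04]), 'contact_force': array([-0.11168108, -0.04496727,  0.94649538]), 'ft_torque': array([ 0.00125131, -0.01275822, -0.01201669]), 'gripper_force': 0.0, 'opening': 0.08565635006713981}
top {'camera_matrix': array([[440.9700139 ,   0.        , 320.46108284],
       [  0.        , 440.9700139 , 200.00096087],
       [  0.        ,   0.        ,   1.        ]]), 'cam_to_world': array([[-0.01316327,  0.99153688, -0.12915625,  0.30526358],
       [-0.99970443, -0.01569064, -0.01857023, -0.03015983],
       [-0.02043962,  0.12887363,  0.99145036,  1.49192001],
       
[... 398 characters left out ...]
05539 ,  0.57137978,  0.6651555 ],
       [ 0.        ,  0.        ,  0.        ,  1.        ]])}
reset_button_top 0.6 [ 0.555 -0.299  0.075]
station 0.97 [ 0.598 -0.284  0.057]
cooler 0.6 [0.479 0.313 0.051]
cooler_press 0.61 [ 0.746 -0.163  0.054]
cooler_press 0.36 [ 0.739 -0.041  0.083]
cooler_press 0.29 [ 0.555 -0.298  0.077]
driver 0.97 [0.295 0.252 0.052]
driver 0.88 [ 0.334 -0.076  0.05 ]
driver 0.78 [ 0.219 -0.261  0.048]
driver 0.61 [ 0.52  -0.096  0.05 ]
driver_press 0.59 [ 0.489 -0.099  0.055]
driver_press 0.57 [0.443 0.045 0.006]
driver_press 0.55 [0.266 0.253 0.054]
driver_press 0.53 [ 0.369 -0.088  0.057]
driver_press 0.48 [ 0.246 -0.284  0.054]
shutter 0.92 [0.589 0.117 0.052]
```

View pics/top0.png

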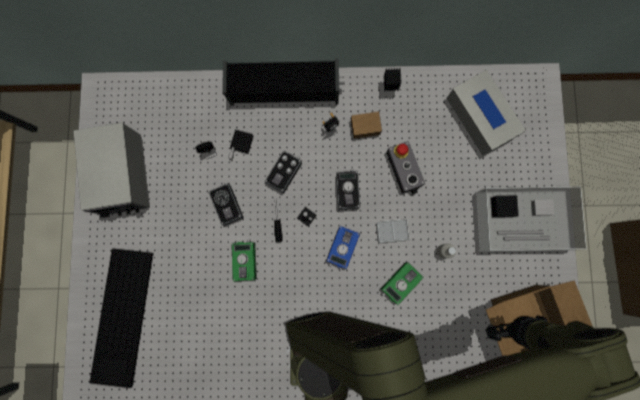

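The top picture shows the station at (405,168) with the red e-stop at its far end (402,150) and the reset at (412,180). The fan-grille cooler is at (226,204) and the four-socket shutter at (284,171). There are four dial units: grey/black (347,190), blue (343,247), green (243,261) and green (401,283). The grey one with the black top at (347,190) fits the driver, so I'll confirm it in a crop.

```bash
python3 - <<'E'
import cv2
i=cv2.imread('pics/top0.png')
f=lambda a:cv2.resize(a,None,fx=6,fy=6,interpolation=cv2.INTER_CUBIC)
a=f(i[140:230,195:260]);b=f(i[140:230,325:390][:, :]);
import numpy as np
c=f(i[135:200,380:430])
o=np.zeros((540,800,3),'uint8'); 
o[:540,:390]=a; o[:540,400:790]=b
cv2.imwrite('pics/crop0.png',o)
E
```

```text
(no output)
```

View pics/crop0.png

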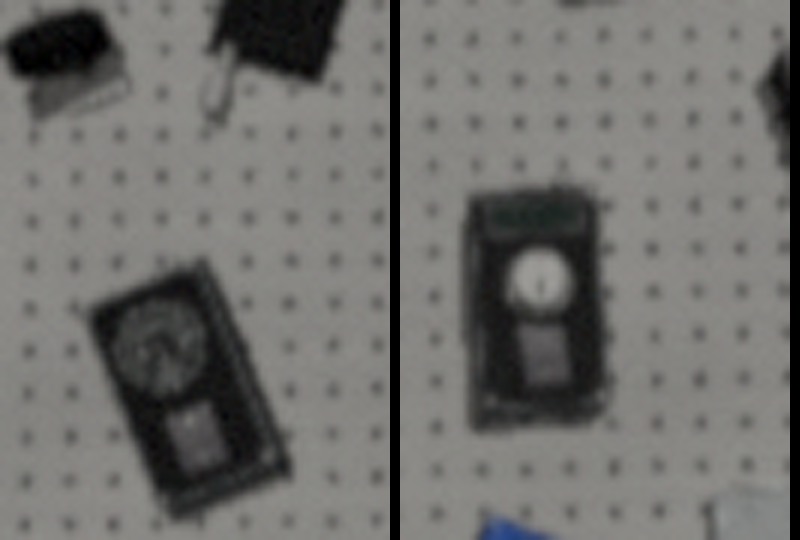

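```bash
cat >> h.py <<'E'
def tool(p,st=None):
    st=st or get_state(); return R.from_rotvec(st['orientation']).as_matrix().T@(np.array(p)-st['tcp_pos'])
E
python3 - <<'E'
from h import *
print(calibration('wrist'))
P={}
for n,(u,v,z) in dict(reset=(412,180,.077),estop=(402.5,150,.095),coolrock=(227.8,212.8,.057),coolfan=(195+158/6,140+345/6,.05),drvrock=(349.2,199.2,.057),drvdial=(325+140/6,140+280/6,.068)).items():
    p=ray('top',u,v,z); P[n]=p; print(n,p.round(3))
for a,b in [('reset','estop'),('coolrock','coolfan'),('drvrock','drvdial')]:
    d=P[b]-P[a]; print(a,np.hypot(*d[:2]).round(3),np.degrees(np.arctan2(d[1],d[0])).round(1))
M=R.from_rotvec(get_state()['orientation']).as_matrix();print(M.round(3))
print(tool(P['reset']+[0,0,.15]))
E
```

```text
{'camera_matrix': array([[338.27110003,   0.        , 323.48185351],
       [  0.        , 338.27110003, 201.78034406],
       [  0.        ,   0.        ,   1.        ]]), 'T_tool_cam': array([[ 2.29217271e-04,  9.58384858e-01,  2.85479268e-01,
         7.27421317e-02],
       [ 9.99999944e-01, -1.50066622e-04, -2.99130936e-04,
         1.07341497e-04],
       [-2.43841650e-04,  2.85479320e-01, -9.58384838e-01,
        -1.43559094e-01],
       [ 0.00000000e+00,  0.00000000e+00,  0.00000000e+00,
         1.00000000e+00]])}
reset [ 0.55  -0.301  0.077]
estop [ 0.646 -0.271  0.095]
coolrock [0.455 0.302 0.057]
coolfan [0.507 0.325 0.05 ]
drvrock [ 0.493 -0.098  0.057]
drvdial [ 0.533 -0.095  0.068]
reset 0.1 17.5
coolrock 0.057 24.6
drvrock 0.04 3.5
[[ 0.974  0.228  0.   ]
 [ 0.228 -0.974  0.   ]
 [ 0.    -0.    -1.   ]]
[ 0.46715868 -0.10626051  0.00430118]
```

>>> jog_arm([
  [[0.05, -0.011, 0], [0, 0, -0.01]],
  [[0.1, -0.023, 0], [0, 0, -0.02]],
  [[0.15, -0.034, 0], [0, 0, -0.03]],
  [[0.205, -0.047, 0], [0, 0, -0.04]],
  [[0.26, -0.059, 0], [0, 0, -0.05]],
  [[0.315, -0.072, 0], [0, 0, -0.06]],
  [[0.37, -0.084, 0], [0, 0, -0.07]],
  [[0.42, -0.096, 0], [0, 0, -0.075]],
  [[0.467, -0.106, 0.02], [0, 0, -0.075]],
  [[0.467, -0.106, 0.03], [0, 0, -0.075]],
], gripper=0, force=20)

```text
time_s: 1.75
tcp_pos: [0.5528, -0.2997, 0.1997]
orientation: [-3.103, -0.484, -0.0]
contact_force: [0.0, -0.1, -0.3]
opening: 0.0001
gripper_force: 0.0
```

```bash
python3 - <<'E'
from h import *
s=get_state(); im=grab_frame('wrist'); cv2.imwrite('pics/w1.png',im)
print(s['time_s'],s['tcp_pos'],s['orientation'],s['opening'],s['contact_force'])
K,T=c2w('wrist',s)
for t in ['reset_button_top','station']:
    for d in search_frame('wrist',t)[:3]: print(t,d['confidence'],(T@np.r_[d['centre'],1])[:3].round(4))
E
```

```text
1.75 [ 0.55279996 -0.29966864  0.19965922] [-3.1034187e+00 -4.8354412e-01 -7.6204347e-05] 6.01421466847849e-05 [ 0.02274932 -0.14639503 -0.3055216 ]
reset_button_top 0.66 [ 0.5567 -0.3088  0.0785]
station 0.71 [ 0.611  -0.2834  0.0598]
```

View pics/w1.png

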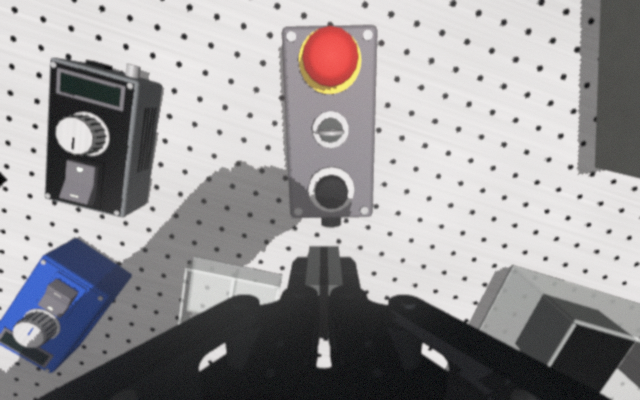

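The wrist picture shows the reset button's top at (332,190), key (329,128), e-stop (330,55), and the driver's rocker at (80,182) with its raised half nearest the lower edge.

```bash
python3 - <<'E'
from h import *
im=cv2.imread('pics/w1.png')
s=get_state()
print('reset',ray('wrist',332,190,.077,s),tool(ray('wrist',332,190,.077,s),s))
e=ray('wrist',330,55,.095,s);print('estop',e, np.hypot(*(e-ray('wrist',332,190,.077,s))[:2]))
d=masks_of('wrist','driver_press')
for k in d[:3]:
    v,u=np.nonzero(k['mask']); print('m',k['confidence'],u.mean(),v.mean(),len(u))
for n,u,v,z in [('rock',80,182,.058),('dial',75,135,.068),('c1',52,64,.05),('c2',133,78,.05),('c3',120,215,.05),('c4',46,198,.05)]: print(n,ray('wrist',u,v,z,s).round(4))
E
```

```text
reset [ 0.55397365 -0.3072217   0.077     ] [0.00319001 0.00713933 0.12353456]
estop [ 0.64819135 -0.27495361  0.095     ] 0.09959018392209495
m 0.91 79.75436046511628 181.66206395348837 1376
m 0.59 57.628668171557564 297.4740406320542 886
rock [ 0.4905 -0.0983  0.058 ]
dial [ 0.5332 -0.0968  0.068 ]
c1 [ 0.5796 -0.0615  0.05  ]
c2 [ 0.5886 -0.1257  0.05  ]
c3 [ 0.4663 -0.1315  0.05  ]
c4 [ 0.4625 -0.0654  0.05  ]
```

>>> jog_arm([
  [[0.003, 0.006, 0.04], [0, 0, 0]],
  [[0.003, 0.006, 0.08], [0, 0, 0]],
  [[0.003, 0.006, 0.105], [0, 0, 0]],
  [[0.003, 0.006, 0.115], [0, 0, 0]],
  [[0.003, 0.006, 0.118], [0, 0, 0]],
  [[0.003, 0.006, 0.121], [0, 0, 0]],
  [[0.003, 0.006, 0.123], [0, 0, 0]],
  [[0.003, 0.006, 0.125], [0, 0, 0]],
  [[0.003, 0.006, 0.127], [0, 0, 0]],
  [[0.003, 0.006, 0.127], [0, 0, 0]],
])

```text
time_s: 3.2
tcp_pos: [0.5553, -0.3066, 0.0747]
orientation: [3.104, 0.477, 0.001]
contact_force: [-0.4, -0.5, 2.5]
opening: -0.0003
gripper_force: 1.4
```

>>> jog_arm([
  [[0, 0, 0.002], [0, 0, 0]],
  [[0, 0, 0.004], [0, 0, 0]],
  [[0, 0, 0.004], [0, 0, 0]],
])

```text
time_s: 3.58
tcp_pos: [0.5553, -0.3067, 0.071]
orientation: [3.104, 0.477, 0.002]
contact_force: [-0.3, 0.0, 7.7]
opening: -0.0
gripper_force: 3.5
```

>>> jog_arm([
  [[0, 0, 0.0005], [0, 0, 0]],
  [[0, 0, -0.01], [0, 0, 0]],
  [[0, 0, -0.05], [0, 0, 0]],
  [[0, 0, -0.1], [0, 0, 0]],
  [[0, 0, -0.14], [0, 0, 0]],
])

```text
time_s: 4.2
tcp_pos: [0.5544, -0.3062, 0.2118]
orientation: [-3.105, -0.477, 0.001]
contact_force: [0.2, -0.3, -1.4]
opening: -0.0002
gripper_force: 0.0
```

```bash
python3 - <<'E'
from h import *
s=get_state();print(s['tcp_pos'],s['contact_force'])
print(tool([.44,.295,.2],s))
E
```

```text
[ 0.5544415  -0.3061819   0.21183687] [ 0.21215013 -0.32354212 -1.35089354]
[ 0.07125949 -0.60780974  0.01208491]
```

>>> jog_arm([
  [[0.007, -0.061, 0], [0, 0, -0.012]],
  [[0.014, -0.122, 0], [0, 0, -0.025]],
  [[0.021, -0.182, 0], [0, 0, -0.038]],
  [[0.028, -0.243, 0], [0, 0, -0.05]],
  [[0.035, -0.304, 0], [0, 0, -0.065]],
  [[0.043, -0.365, 0], [0, 0, -0.08]],
  [[0.05, -0.425, 0], [0, 0, -0.09]],
  [[0.057, -0.486, 0], [0, 0, -0.1]],
  [[0.064, -0.547, 0], [0, 0, -0.115]],
  [[0.071, -0.608, 0.01], [0, 0, -0.127]],
])

```text
time_s: 5.45
tcp_pos: [0.4583, 0.2528, 0.2024]
orientation: [-3.021, -0.75, 0.013]
contact_force: [0.1, 0.3, -0.2]
opening: 0.0001
gripper_force: 0.0
```

>>> jog_arm([
  [[0, 0, 0], [0, 0, 0]],
  [[0, 0, 0], [0, 0, 0]],
])

```text
time_s: 5.7
tcp_pos: [0.4588, 0.2497, 0.2019]
orientation: [-3.025, -0.743, 0.014]
contact_force: [0.4, 0.6, 0.7]
opening: 0.0003
gripper_force: 0.0
```

```bash
python3 - <<'E'
from h import *
s=get_state(); im=grab_frame('wrist'); cv2.imwrite('pics/w2.png',im)
print(s['time_s'],s['tcp_pos'],s['orientation'])
for k in masks_of('wrist','cooler_press')[:3]:
    v,u=np.nonzero(k['mask']); print('m',k['confidence'],u.mean(),v.mean(),len(u),cv2.minAreaRect(np.c_[u,v].astype('float32')))
E
```

```text
5.7 [0.45879847 0.2496757  0.20191849] [-3.02452378 -0.74310724  0.01437453]
m 0.6 272.6615905245347 164.35532994923858 1182 ((272.78240966796875, 164.53848266601562), (28.979454040527344, 41.76115798950195), 4.899092197418213)
```

View pics/w2.png

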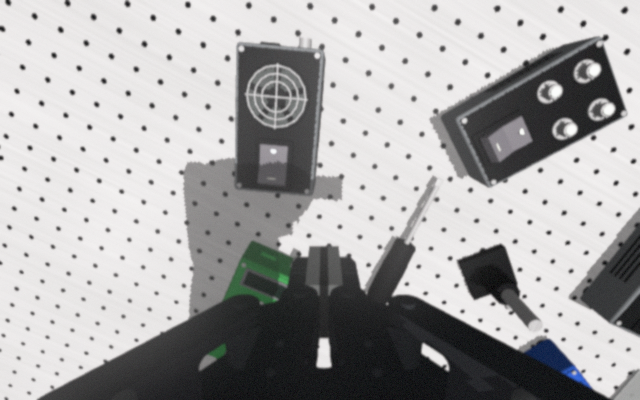

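The wrist picture shows the cooler with its fan grille at (276,96) and rocker at (273,164), raised outer half about (273,176). The shutter is far to the right at (530,110).

```bash
cat >> h.py <<'E'
def corr(yaw,s):  # tool turn to reach pointing down with tool x at yaw
    M=R.from_rotvec(s['orientation']).as_matrix(); c,d=np.cos(yaw),np.sin(yaw)
    return R.from_matrix(M.T@np.array([[c,d,0],[d,-c,0],[0,0,-1]])).as_rotvec()
E
python3 - <<'E'
from h import *
s=get_state()
W={n:ray('wrist',u,v,z,s) for n,u,v,z in [('rock',272.7,164.4,.058),('fan',276.5,96.5,.05),('c1',240,48,.05),('c2',318,55,.05),('c3',309,191,.05),('c4',239,186,.05)]}
for k in W: print(k,W[k].round(4))
d=W['fan']-W['rock'];a=np.arctan2(d[1],d[0]);e=(W['c1']+W['c2']-W['c3']-W['c4']);a2=np.arctan2(e[1],e[0])
print(np.hypot(*d[:2]),np.degrees([a,a2]),np.hypot(*e[:2])/2)
mid=(W['c1']+W['c2']+W['c3']+W['c4'])/4; ax=np.r_[np.cos(a2),np.sin(a2),0]
piv=mid-.035*ax; print('pivot',piv,'rock-piv along',(W['rock']-piv)@ax)
t=piv-.015*ax; t[2]=.1; print('target',t,tool(t,s),corr(a2,s))
E
```

```text
rock [0.4548 0.3011 0.058 ]
fan [0.5065 0.3233 0.05  ]
c1 [0.5267 0.3656 0.05  ]
c2 [0.551  0.3071 0.05  ]
c3 [0.4462 0.2622 0.05  ]
c4 [0.4205 0.3205 0.05  ]
0.056225746664726815 [23.24275039 23.11800759] 0.11468225195212652
pivot [0.4539215  0.30010422 0.05      ] rock-piv along 0.0012177556941922883
target [0.44012603 0.29421482 0.1       ] [ 0.00396014 -0.04555102  0.10363374] [-0.02874763  0.00253132  0.07745165]
```

>>> jog_arm([
  [[0.004, -0.046, 0.0], [-0.029, 0.0025, 0.077]],
  [[0.004, -0.046, 0.05], [-0.029, 0.0025, 0.077]],
  [[0.004, -0.046, 0.09], [-0.029, 0.0025, 0.077]],
  [[0.004, -0.046, 0.104], [-0.029, 0.0025, 0.077]],
  [[0.004, -0.046, 0.104], [-0.029, 0.0025, 0.077]],
  [[0.004, -0.046, 0.104], [-0.029, 0.0025, 0.077]],
])

```text
time_s: 6.55
tcp_pos: [0.4632, 0.253, 0.1006]
orientation: [-3.014, -0.731, 0.014]
contact_force: [-0.3, -0.0, -0.1]
opening: 0.0001
gripper_force: 0.0
```

```bash
python3 - <<'E'
from h import *
s=get_state();print(s['tcp_pos'],s['contact_force'])
a=np.radians(23.1);print(tool([.4405,.2945,.07],s),corr(a,s))
E
```

```text
[0.46317889 0.25302511 0.10063428] [-0.32787248 -0.02745454 -0.12111641]
[-0.00118479 -0.0459567   0.03255051] [-0.0411539   0.00047783  0.07282541]
```

```bash
python3 - <<'E'
from h import *
s=get_state();print(s['qpos'].round(3),s['joint_efforts'].round(2))
E
```

```text
[ 0.475  0.355 -0.364  0.851  0.041  3.141] [-2.000e-02 -4.184e+01  2.158e+01  6.000e-02  1.500e-01  0.000e+00]
```

Joint 6 is at its limit, so I'll use a tool yaw of about 0.66 instead. It is 15° off the controller's axis, which doesn't matter for a press.

```bash
python3 - <<'E'
from h import *
s=get_state();print(tool([.4405,.2945,.1],s),corr(.66,s))
E
```

```text
[-0.00115418 -0.0471904   0.00257591] [-0.0409249  -0.00480206 -0.18396726]
```

>>> jog_arm([
  [[0, -0.01, 0], [-0.01, -0.001, -0.09]],
  [[0, -0.03, 0], [-0.03, -0.003, -0.184]],
  [[-0.001, -0.047, 0.002], [-0.041, -0.005, -0.184]],
  [[-0.001, -0.047, 0.002], [-0.041, -0.005, -0.184]],
  [[-0.001, -0.047, 0.002], [-0.041, -0.005, -0.184]],
])

```text
time_s: 7.18
tcp_pos: [0.4404, 0.2943, 0.1004]
orientation: [2.971, 1.019, -0.0]
contact_force: [0.0, 0.2, 0.1]
opening: -0.0002
gripper_force: 0.0
```

```bash
python3 - <<'E'
from h import *
s=get_state();print(s['tcp_pos'],s['qpos'].round(3),tool([.4405,.2945,.07],s),corr(.66,s))
E
```

```text
[0.44041703 0.29429612 0.10039951] [ 0.589  0.359 -0.358  0.855 -0.     3.07 ] [ 0.00020153 -0.00011498  0.03039942] [0.00016192 0.00035864 0.00069102]
```

>>> jog_arm([
  [[0, 0, 0.02], [0, 0, 0]],
  [[0, 0, 0.032], [0, 0, 0]],
  [[0, 0, 0.035], [0, 0, 0]],
  [[0, 0, 0.038], [0, 0, 0]],
  [[0, 0, 0.04], [0, 0, 0]],
  [[0, 0, 0.042], [0, 0, 0]],
  [[0, 0, 0.043], [0, 0, 0]],
  [[0, 0, 0.043], [0, 0, 0]],
])

```text
time_s: 8.18
tcp_pos: [0.4399, 0.2946, 0.0575]
orientation: [2.971, 1.02, -0.001]
contact_force: [-1.9, -2.3, 7.0]
opening: -0.0001
gripper_force: 4.1
```

Fully down at 58 mm with 7 N. I'll press slightly further, then lift.

>>> jog_arm([
  [[0, 0, 0.001], [0, 0, 0]],
  [[0, 0, 0.001], [0, 0, 0]],
])

```text
time_s: 8.43
tcp_pos: [0.4399, 0.2946, 0.0568]
orientation: [2.971, 1.02, -0.001]
contact_force: [-3.6, -2.7, 11.2]
opening: -0.0001
gripper_force: 5.3
```

>>> jog_arm([
  [[0, 0, -0.01], [0, 0, 0]],
  [[0, 0, -0.05], [0, 0, 0]],
  [[0, 0, -0.1], [0, 0, 0]],
  [[-0.02, 0, -0.14], [0, 0, 0]],
  [[-0.06, 0, -0.14], [0, 0, 0]],
  [[-0.06, 0, -0.14], [0, 0, 0]],
])

```text
time_s: 9.18
tcp_pos: [0.3904, 0.2562, 0.1963]
orientation: [2.971, 1.019, -0.004]
contact_force: [0.6, 0.1, -0.8]
opening: 0.0001
gripper_force: 0.0
```

```bash
python3 - <<'E'
from h import *
s=get_state(); im=grab_frame('wrist'); cv2.imwrite('pics/w3.png',im)
print(s['time_s'],s['tcp_pos'])
# driver
c=[np.array(x) for x in ([.5796,-.0615],[.5886,-.1257],[.4663,-.1315],[.4625,-.0654])]
e=c[0]+c[1]-c[2]-c[3];a=np.arctan2(e[1],e[0]);m=sum(c)/4;ax=np.r_[np.cos(a),np.sin(a)]
print(a,m,m-.035*ax,m-.05*ax, np.hypot(*e)/2)
t=np.r_[[.479,-.099],.18]; print(tool(t,s),corr(.08,s))
E
```

```text
9.175 [0.39040155 0.25616142 0.19629939]
0.04049581053624971 [ 0.52425  -0.096025] [ 0.48927869 -0.09744197] [ 0.47429099 -0.09804924] 0.11979821576300717
[-0.14798463  0.33478357  0.01659827] [4.88657718e-04 2.73486716e-03 5.80794140e-01]
```

View pics/w3.png

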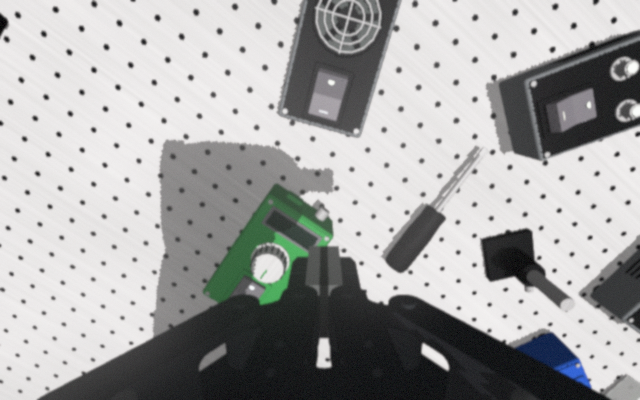

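The cooler rocker now shows its outer half flat and bright at (324,105): it is on. Next, the driver.

>>> jog_arm([
  [[-0.021, 0.048, 0], [0, 0, 0.083]],
  [[-0.042, 0.096, 0], [0, 0, 0.166]],
  [[-0.063, 0.144, 0], [0, 0, 0.25]],
  [[-0.085, 0.192, 0], [0, 0, 0.33]],
  [[-0.106, 0.24, 0], [0, 0, 0.415]],
  [[-0.127, 0.287, 0], [0, 0, 0.5]],
  [[-0.148, 0.335, 0], [0, 0, 0.581]],
  [[-0.148, 0.335, 0], [0, 0, 0.6]],
  [[-0.148, 0.335, 0], [0, 0, 0.61]],
  [[-0.148, 0.335, 0], [0, 0, 0.61]],
])

```text
time_s: 10.48
tcp_pos: [0.4812, -0.0966, 0.1957]
orientation: [3.14, 0.083, -0.003]
contact_force: [-0.0, 0.4, 1.0]
opening: 0.0001
gripper_force: 0.0
```

```bash
python3 - <<'E'
from h import *
s=get_state(); im=grab_frame('wrist'); cv2.imwrite('pics/w4.png',im)
print(s['time_s'],s['tcp_pos'],s['orientation'],s['qpos'].round(3))
for k in masks_of('wrist','driver_press')[:3]:
    v,u=np.nonzero(k['mask']); print('m',k['confidence'],u.mean(),v.mean(),ray('wrist',u.mean(),v.mean(),.058,s))
E
```

```text
10.475 [ 0.48122237 -0.09660988  0.19565561] [ 3.13993179  0.08301249 -0.00340838] [-1.970e-01  2.220e-01 -2.850e-01  1.065e+00 -1.000e-03  2.891e+00]
m 0.63 324.42279708973325 174.19967663702505 [ 0.49433908 -0.09695527  0.058     ]
```

View pics/w4.png

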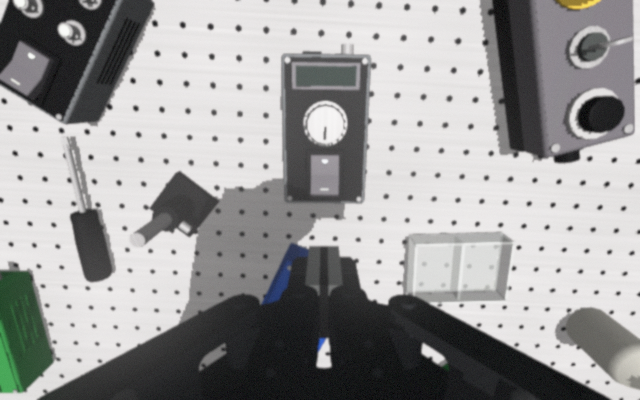

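The picture shows the driver with its dial at (325,123), display at (325,76) and rocker at (324,174). The post top, some 130 mm to the left, is clear of the gripper.

>>> jog_arm([
  [[-0.004, 0.001, 0.04], [0, 0, 0]],
  [[-0.004, 0.001, 0.09], [0, 0, 0]],
  [[-0.004, 0.001, 0.115], [0, 0, 0]],
  [[-0.004, 0.001, 0.127], [0, 0, 0]],
  [[-0.004, 0.001, 0.13], [0, 0, 0]],
  [[-0.004, 0.001, 0.133], [0, 0, 0]],
  [[-0.004, 0.001, 0.135], [0, 0, 0]],
  [[-0.004, 0.001, 0.137], [0, 0, 0]],
  [[-0.004, 0.001, 0.138], [0, 0, 0]],
  [[-0.004, 0.001, 0.138], [0, 0, 0]],
])

```text
time_s: 11.82
tcp_pos: [0.4774, -0.0992, 0.058]
orientation: [3.139, 0.08, -0.002]
contact_force: [-0.5, -0.1, 1.6]
opening: 0.0001
gripper_force: 1.2
```

>>> jog_arm([
  [[0, 0, 0.001], [0, 0, 0]],
  [[0, 0, 0.001], [0, 0, 0]],
])

```text
time_s: 12.08
tcp_pos: [0.4774, -0.0992, 0.0576]
orientation: [3.139, 0.08, -0.001]
contact_force: [-2.5, -0.3, 7.8]
opening: -0.0002
gripper_force: 4.0
```

>>> jog_arm([
  [[0, 0, 0.001], [0, 0, 0]],
  [[0, 0, 0.001], [0, 0, 0]],
])

```text
time_s: 12.32
tcp_pos: [0.4774, -0.0992, 0.0568]
orientation: [3.139, 0.08, -0.001]
contact_force: [-3.1, 0.1, 10.1]
opening: 0.0001
gripper_force: 5.2
```

>>> jog_arm([
  [[0, 0, -0.01], [0, 0, 0]],
  [[0, 0, -0.05], [0, 0, 0]],
  [[0, 0, -0.1], [0, 0, 0]],
  [[0, 0, -0.15], [0, 0, 0]],
  [[0, 0, -0.15], [0, 0, 0]],
])

```text
time_s: 12.95
tcp_pos: [0.4808, -0.0995, 0.2102]
orientation: [3.138, 0.08, 0.012]
contact_force: [0.1, -0.4, -0.2]
opening: 0.0001
gripper_force: 0.0
```

```bash
python3 - <<'E'
from h import *
a=grab_frame('wrist')[30:230,220:420]; t=grab_frame('top')[140:230,195:285]
b=cv2.imread('pics/w4.png')[30:230,220:420]
cv2.imwrite('pics/fin.png',cv2.resize(np.hstack([b,a]),(800,400),interpolation=cv2.INTER_CUBIC))
E
```

```text
(no output)
```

View pics/fin.png

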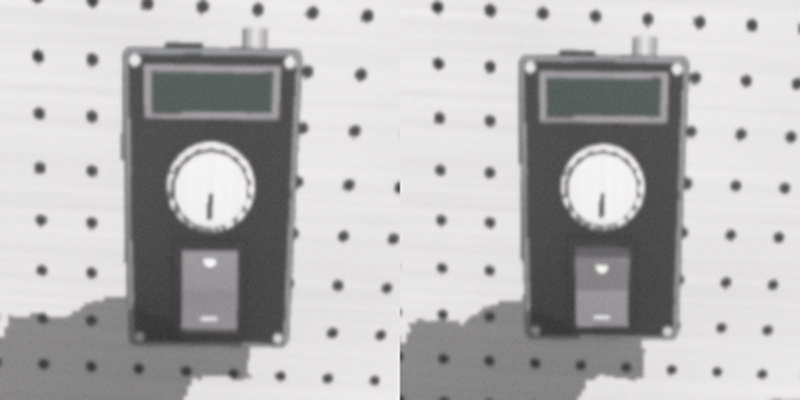

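The before/after crop shows the driver's rocker (right, about (602,290)) flipped: outer half flat, inner half raised. I'm handing in.

```bash
python3 -c "
from workcell import *
print(hand_in())"
```

```text
the job is handed in; nothing more can be done
None
```

I pressed and released the reset button, then switched on the cooler, then the laser driver, and handed the job in at about 13 s. The highest press force I read was about 12 N, and the hand-in returned no verdict.

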